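# Morning check of the tablet counter's stop button

## Task

Do the morning check of the tablet counter's stop: with a fingertip, press the big red mushroom button on the yellow box in until it latches down, then push its release lever clockwise (seen from above, as the white arrows show) until the button springs back out, and come away so that the lever swings home. Only press and push: do not pinch the lever, and leave the jar, pill tile, pestle and dish where they stand.

Things in the scene. Friction and masses are not known exactly. Their poses are not given: they have to be found in the camera images.
- station: Yellow stop box fixed to the counter, 170 x 170 mm, 70 mm high; origin at the centre of its underside, z up. The button's vertical axis passes through this origin.
- stop_press (a joint): Travel of the red mushroom button, m: 0 = fully out, 0.008 = fully in (moves straight down). It is bistable: it takes about 7 N to start, and past mid-travel (about 4 mm) it snaps fully in and stays there by itself. It cannot be pressed in while the lever is held turned.
- stop_twist (a joint): Turn of the button and its lever, rad: 0 = home, grows clockwise seen from above, stop at 1.0. A light spring (about 2 N at the lever's middle) always swings it home when let go. With the button in, turning acts as a cam that raises the button; at about 0.5 to 0.6 rad the button snaps out.
- cap_top (a point): Centre of the flat top of the red mushroom cap, on its vertical axis; 114 mm above the counter when out. The cap is 94 mm across and 22 mm thick, its flat top 76 mm across; it moves with the button.
- lever_mid (a point): Middle of the release lever, 71 mm from the button's axis and 14 mm below cap_top. The lever is an upright radial blade that sticks out from the cap's rim to 92 mm from the axis, 6 mm thick, 26 mm high (13 mm above and below this point); with its two black rubber side pads it is 14 mm thick. When out, its lower edge is 18 mm above the yellow box, when in 10 mm. It moves with the button. Its z axis points up and its x axis points level from the lever towards the button's axis.
- pad_push: Black rubber pad, 40 x 4 x 20 mm, on the lever's side to be pushed (its outer face looks counter-clockwise seen from above, 7 mm from the lever's mid-plane); origin at its centre.
- pad_back: The like black pad on the lever's other side (clockwise side); origin at its centre. The lever counts as pinched when both pads are pressed at once.
- jar: Bystander: cobalt blue apothecary jar, 72 mm across, 112 mm high; origin at the centre of its underside.
- tile: Bystander: pewter pill tile, a slab 100 x 75 x 9 mm; origin at the centre of its underside.
- pestle: Bystander: boxwood pestle standing on its broad end, 44 mm across, 108 mm high; origin at the centre of its underside.
- dish: Bystander: white porcelain dish, 100 mm across, 30 mm high; origin at the centre of its underside.

How it is judged:
On the way, in this order (a step that is already met when the one before it is completed fails the run):
1. the button is pressed in and latched (at least 6.5 mm), the lever not yet turned (value of joint stop_press above 0.0065 m and value of joint stop_twist below 0.25 rad), for 0.2 s.
2. the lever is then turned clockwise by more than 0.35 rad (value of joint stop_twist above 0.35 rad), for 0.05 s.
At the end, for the whole second after the job is handed in: The button is out again (within 1.5 mm), the lever is home (within 0.1 rad), and the jar, tile, pestle and dish rest within 20 mm of where they stood (value of joint stop_press below 0.0015 m and value of joint stop_twist below 0.1 rad and distance of each of jar, tile, pestle, dish from where it was at the start of the episode below 0.02 m and linear speed of each of jar, tile, pestle, dish below 0.02 m/s); the robot touches nothing.
It fails at once if the lever is pinched: both of its pads pressed at once (contact force between the fingers and pad_push above 0.5 N and contact force between the fingers and pad_back above 0.5 N).
It fails at once if the jar is lifted, carried, shoved or knocked over (distance of jar from where it was at the start of the episode above 0.02 m or angle between jar's own z axis and vertical above 0.35 rad).
It fails at once if the tile is lifted, carried, shoved or knocked over (distance of tile from where it was at the start of the episode above 0.02 m or angle between tile's own z axis and vertical above 0.35 rad).
It fails at once if the pestle is lifted, carried, shoved or knocked over (distance of pestle from where it was at the start of the episode above 0.02 m or angle between pestle's own z axis and vertical above 0.35 rad).
It fails at once if the dish is lifted, carried, shoved or knocked over (distance of dish from where it was at the start of the episode above 0.02 m or angle between dish's own z axis and vertical above 0.35 rad).
It also fails if it takes over 46 s, if anything falls off the work surface, if the arm or the gripper's body presses on something with over 40 N, if the wrist force passes 120 N, or if a joint passes its speed limit or range.

## Robot

A 7-joint arm with a two-finger parallel gripper is mounted at the origin on the work surface. World frame = base frame: x ahead of the robot, y to its left, z up, the work surface at z = 0. Lengths are in m, angles in rad, forces in N, time in s.
With the tool pointing down it reaches from about 0.4 to 0.875 m from the base axis. Payload 19.3 kg.
Tool frame: the origin (TCP) lies at the very end of the fingers, on their centre line; the grasp point (between the pads) lies 19 mm behind it; z points along the fingers, x is the direction in which the jaws open and shut, and the axes are right-handed (so a half turn about z gives the same grasp; the last joint's range is limited). The gripper opens to 85 mm and grips with 20 to 120 N. Pads are 22 mm wide; open, the fingers measure 114 mm over their backs; the gripper's body (76 mm by 85 mm) begins 54 mm behind the grasp point. The pads swing forward as they close: fully open they stand 13 mm farther back than shut.
Start: joints at [1.114, 0.521, -0.036, 1.599, 0.021, 1.021, -0.113], TCP at [0.236, -0.579, 0.196] pointing down, gripper open.
Joint ranges: [-2.91, 2.91], [-0.3, 2.13], [-1.5, 1.42], [0.17, 2.43], [-1.26, 4.41], [0.16, 1.93], [-2.52, 2.52]. Speed limits (rad/s): [1.89, 1.89, 2.39, 2.39, 3.01, 3.01, 3.01].

## Interface

Orientations are given as [roll, pitch, yaw] about the fixed x, y, z axes, in that order (R = Rz(yaw) Ry(pitch) Rx(roll)).
In Python, from workcell import observe, eyes, job_done gives the robot as it stands. The module is installed in compiled form; this text tells all that it offers.
- The arm moves only by the shell command python3 -m pendant 'ROWS' [FORCE]. ROWS is JSON, a list of rows, each an object of numbers: "dx", "dy", "dz": the shift along the tool's x, y, z in mm; "ax", "ay", "az": the turn, a rotation vector about the tool's x, y, z in degrees; "claw": the finger opening in mm, from 0 to 85.4. A call has 1 to 10 rows; each row is the pose to reach, as a shift and turn from the pose commanded when the call began, along the tool's axes at that moment; what a row does not reach only later rows make up. A row lasts 1/12 s, in which the tool goes at most 41.7 mm and 7.16 degrees, less where a joint would pass 70% of its speed; a pose out of reach is approached as far as the arm can. A call with a gripper value outside its range is refused whole. The fingers move at their own pace and stop on an object; FORCE is the grip in N (left out, the last holds). Time passes only in rows, so rows that repeat a pose let the fingers close. It gives the time, the measured TCP pose, the force and the opening at its end, in the units of the state.
- observe(): the state, without advancing time (a new reading comes with each control period).
- eyes.grab_frame(name): name is "side" or "top" or "wrist"; returns a dict with "image" (400x640x3 uint8, blue, green, red), "fovy" (degrees; the focal length in pixels is half the picture's height over the tangent of half this angle, whatever the lens; pixels are square), "cx", "cy" (the principal point, pixels), "view" (4x4, takes a point from world to camera coordinates). Camera axes: x right, y up, looking along -z (the intrinsics and any distortion apply to the point x, -y, -z); pixel columns grow to the right and rows downward; lengths in m; the calibration is good to about 2 mm. A picture is of the moment at which its call begins. There is no depth.
- job_done(): hands the job in, once; it reports no verdict.
The state is a dict: "clock": time; "qpos": joint angles; "qd": joint speeds; "joint_efforts": joint torques, N m; "position": TCP position; "tool_rot": TCP orientation; "force": force on the tool from outside, world axes, zero at the start; "moment": the same for the moment, N m; "grip_width": finger opening in m.
Only numpy, scipy, OpenCV 4.12 (cv2) and the standard library are available. Lean on these libraries where they do the work, as an engineer would, in place of code of your own. Each camera call takes 0.05 s, during which the arm holds its last target.

## Working session

There is one attempt and no reset: what is moved stays moved. The work goes in short steps, Python scripts to look and compute and a shell command to move; the robot and the scene stay as the last step left them, time stands still between calls to the robot, and variables do not carry over. Pictures are saved under pics/ and viewed, and the job is handed in when it is done.

```bash
mkdir -p pics; python3 - <<'E'
from workcell import observe, eyes
import cv2,numpy as np
s=observe();print(s['clock'],s['position'],s['tool_rot'],s['force'],s['grip_width'])
for n in ['side','top','wrist']:
    f=eyes.grab_frame(n);cv2.imwrite(f'pics/{n}0.png',f['image']);print(n,f['fovy'],f['cx'],f['cy'],[k for k in f],np.round(f['view'],4).tolist())
    np.savez(f'pics/{n}0.npz',**{k:v for k,v in f.items()})
E
```

```text
0.0 [ 0.23559638 -0.57848662  0.19592971] [ 3.14152888e+00  1.13186516e-03 -1.18403059e+00] [ 0.48786186  0.46882358 -0.38390938] 0.08535827943206573
side 48.309492777330554 319.4133123751567 202.99036646288812 ['image', 'fovy', 'cx', 'cy', 'view'] [[-0.6923, -0.7213, -0.0206, 0.3746], [0.4487, -0.4527, 0.7705, -0.3353], [-0.5652, 0.5242, 0.6371, -0.6737], [0.0, 0.0, 0.0, 1.0]]
top 55.91421020055124 320.7834120279144 196.7146772847203 ['image', 'fovy', 'cx', 'cy', 'view'] [[-0.0148, -0.9998, 0.0133, -0.0015], [0.9869, -0.0124, 0.161, -0.5698], [-0.1608, 0.0155, 0.9869, -1.0279], [0.0, 0.0, 0.0, 1.0]]
wrist 65.23499511572201 320.85924501453763 205.9907266835577 ['image', 'fovy', 'cx', 'cy', 'view'] [[0.3775, -0.926, -0.0019, -0.6239], [0.8939, 0.3649, -0.2601, 0.0345], [0.2416, 0.0965, 0.9656, -0.3789], [0.0, 0.0, 0.0, 1.0]]
```

View pics/side0.png

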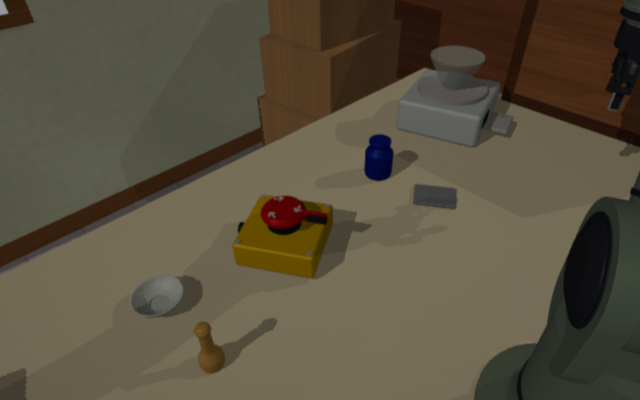

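View pics/top0.png

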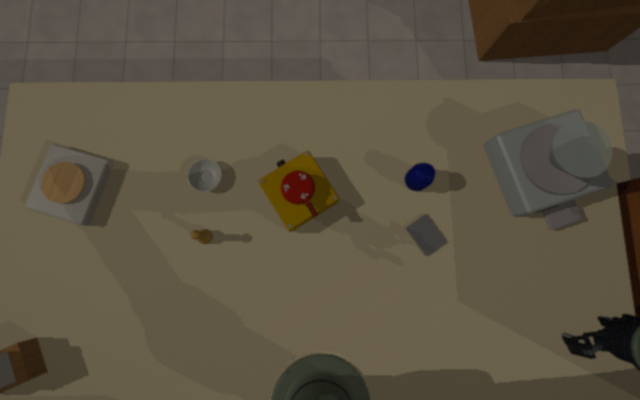

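View pics/wrist0.png

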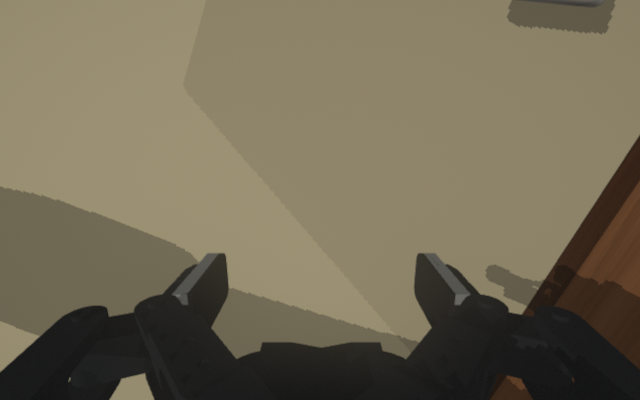

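The side view shows the box at about (285,235) with the cap at (283,212) and the lever to (325,217). In the top view the cap is at (298,187) and the lever points to (313,213). Next I'll measure both.

```bash
cat > h.py <<'E'
import numpy as np,cv2
def load(n): 
    d=np.load(f'pics/{n}.npz');return {k:d[k] for k in d}
def foc(f): return 200/np.tan(np.radians(float(f['fovy']))/2)
def ray(f,u,v):
    k=foc(f);V=f['view'];R=V[:3,:3];c=-R.T@V[:3,3]
    d=R.T@np.array([(u-float(f['cx']))/k,-(v-float(f['cy']))/k,-1]);return c,d/np.linalg.norm(d)
def plane(f,u,v,z):
    c,d=ray(f,u,v);return c+d*(z-c[2])/d[2]
def proj(f,p):
    k=foc(f);q=f['view'][:3,:3]@np.array(p)+f['view'][:3,3];return np.array([float(f['cx'])-k*q[0]/q[2],float(f['cy'])+k*q[1]/q[2]])
def tri(f,a,g,b):
    c,d=ray(f,*a);e,h=ray(g,*b);s=np.linalg.lstsq(np.stack([d,-h],1),e-c,rcond=None)[0]
    p,q=c+d*s[0],e+h*s[1];return (p+q)/2,np.linalg.norm(p-q)
E
python3 - <<'E'
from h import *
for n,(x0,y0,x1,y1) in {'top0':(250,140,350,240),'side0':(225,185,345,285)}.items():
    f=load(n);im=f['image'];cv2.imwrite(f'pics/{n}c.png',cv2.resize(im[y0:y1,x0:x1],None,fx=6,fy=6,interpolation=cv2.INTER_CUBIC)[:600,:800])
    h=cv2.cvtColor(im,cv2.COLOR_BGR2HSV);m=(((h[...,0]<8)|(h[...,0]>172))&(h[...,1]>150)&(h[...,2]>50)).astype('uint8')*255
    mm=np.zeros_like(m);mm[y0:y1,x0:x1]=m[y0:y1,x0:x1]
    mm=cv2.morphologyEx(mm,cv2.MORPH_CLOSE,np.ones((9,9)))
    mo=cv2.morphologyEx(mm,cv2.MORPH_OPEN,cv2.getStructuringElement(2,(13,13)))
    c=max(cv2.findContours(mo,0,1)[0],key=cv2.contourArea);e=cv2.fitEllipse(c);print(n,e,cv2.boundingRect(c))
    if n=='top0':
        for z in (.1,.103,.114):print(z,plane(f,*e[0],z))
E
```

```text
top0 ((297.6961364746094, 187.48098754882812), (31.098995208740234, 31.974933624267578), 127.59803771972656) (282, 172, 32, 32)
0.1 [0.58714823 0.05389071 0.1       ]
0.103 [0.58658147 0.05375215 0.103     ]
0.114 [0.58450332 0.05324411 0.114     ]
side0 ((283.447509765625, 212.40362548828125), (29.987991333007812, 45.59967803955078), 83.00067901611328) (261, 196, 46, 33)
```

```bash
ls pics
```

```text
side0.npz
side0.png
side0c.png
top0.npz
top0.png
top0c.png
wrist0.npz
wrist0.png
```

View pics/top0c.png

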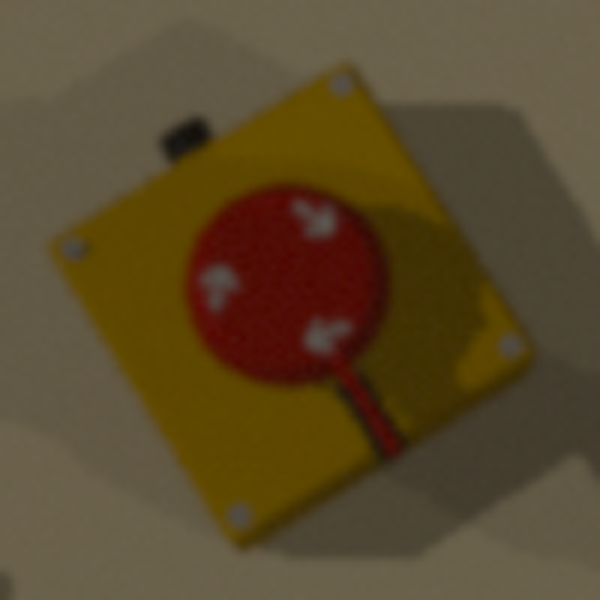

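View pics/side0c.png

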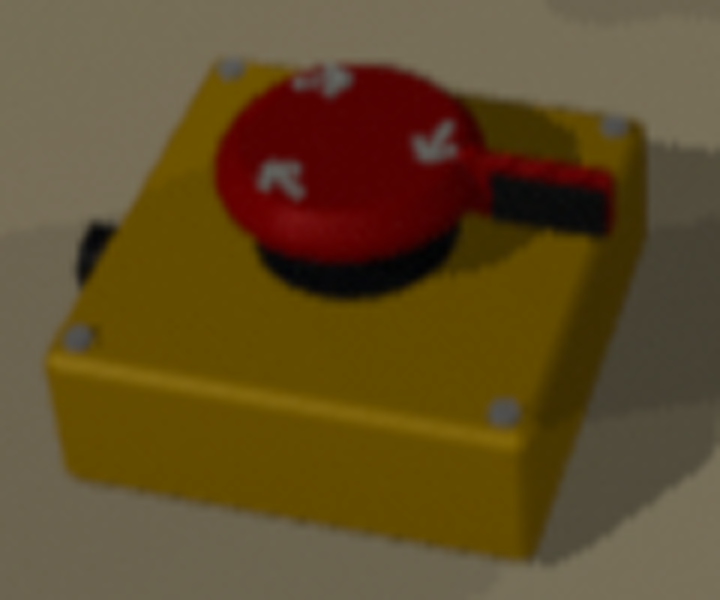

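```bash
python3 - <<'E'
from h import *
f=load('top0');g=load('side0')
T=lambda x,y:(250+x/6-.42,140+y/6-.42);S=lambda x,y:(225+x/6-.42,185+y/6-.42)
sc=[plane(f,*T(*p),.071) for p in [(343,84),(75,249),(240,516),(511,345)]];print('screws',np.mean(sc,0))
sp=[(613,125),(231,68),(77,339),(504,412)]
ss=[plane(g,*S(*p),.071) for p in sp];print('side screws',np.mean(ss,0))
t=plane(f,*T(395,450),.113);b=plane(f,*T(343,365),.113);print('lever tip',t,b,np.degrees(np.arctan2(*(t-b)[1::-1])))
c=np.array([.587,.0538]);d=t[:2]-c;print(np.linalg.norm(d),np.degrees(np.arctan2(d[1],d[0])))
print('side tip',plane(g,*S(612,175),.113))
e=(plane(f,*T(393,445),.113))
for n,r in {'screw edges':sc}.items():
  for i in range(4):
    w=r[(i+1)%4]-r[i];print(np.degrees(np.arctan2(w[1],w[0])),np.linalg.norm(w))
# bystanders
for n,p in dict(jar=(420,177),tile=(427,235),pestle=(203,236),dish=(205,176)).items(): print(n,plane(f,*p,.03))
E
```

```text
screws [0.5881953  0.05351973 0.071     ]
side screws [0.58929095 0.05427454 0.071     ]
lever tip [0.51107723 0.00674436 0.113     ] [0.54933776 0.02936287 0.113     ] -149.40965879665396
0.08932245025804046 -148.210067316044
side tip [0.51119609 0.00569097 0.113     ]
121.86099688241113 0.14781751411147132
-148.60649099053765 0.14712517908850808
-58.283475422077366 0.14781138594481288
31.392127337589546 0.14749792914504445
jar [ 0.62722005 -0.30097837  0.03      ]
tile [ 0.45773225 -0.31134883  0.03      ]
pestle [0.46379705 0.3259184  0.03      ]
dish [0.63763155 0.32627209 0.03      ]
```

The lever points at -148.4° and the button axis is at (0.588, 0.054). Clockwise motion goes towards +y, so I push from the -y side. I'll close the fingers, lift, and travel.

```bash
cat >> h.py <<'E'
from scipy.spatial.transform import Rotation as Ro
def togo(p,yaw_deg=None):
    from workcell import observe
    s=observe();R=Ro.from_euler('xyz',s['tool_rot'])
    d=R.inv().apply(np.array(p)-s['position'])*1000
    print('t',round(s['clock'],2),'pos',np.round(s['position'],4),'rpy',np.round(np.degrees(s['tool_rot']),1),'F',np.round(s['force'],2),'grip',round(s['grip_width'],4))
    print('d mm',np.round(d,1))
    if yaw_deg is not None: print('rotvec',np.round(np.degrees((R.inv()*Ro.from_euler('xyz',[180,0,yaw_deg],degrees=True)).as_rotvec()),2))
E
python3 -m pendant '[{"dz":-40,"claw":0},{"dx":-30,"dy":-35,"dz":-60,"claw":0},{"dx":-60,"dy":-70,"dz":-60,"claw":0},{"dx":-85,"dy":-100,"dz":-60,"claw":0},{"dx":-110,"dy":-130,"dz":-60,"claw":0},{"dx":-135,"dy":-160,"dz":-60,"claw":0},{"dx":-160,"dy":-190,"dz":-60,"claw":0},{"dx":-180,"dy":-220,"dz":-60,"claw":0},{"dx":-205,"dy":-250,"dz":-60,"claw":0},{"dx":-230,"dy":-280,"dz":-60,"claw":0}]' 40
python3 -c "
from h import *
togo([.588,.0537,.2],-58.4)"
```

```text
t 0.15 pos [ 0.2356 -0.5786  0.1961] rpy [180.    0.  -67.8] F [ 0.12 -0.62  0.22] grip 0.0853
d mm [-452.7 -564.8   -3.6]
rotvec [-0.    0.05 -9.44]schema error: expected keys dx, dy, dz, ax, ay, az, claw
```

```bash

python3 -m pendant '[{"dx":0,"dy":0,"dz":-40,"ax":0,"ay":0,"az":0,"claw":0},{"dx":-25,"dy":-30,"dz":-60,"ax":0,"ay":0,"az":0,"claw":0},{"dx":-50,"dy":-60,"dz":-60,"ax":0,"ay":0,"az":0,"claw":0},{"dx":-75,"dy":-90,"dz":-60,"ax":0,"ay":0,"az":0,"claw":0},{"dx":-100,"dy":-120,"dz":-60,"ax":0,"ay":0,"az":-2,"claw":0},{"dx":-125,"dy":-150,"dz":-60,"ax":0,"ay":0,"az":-3,"claw":0},{"dx":-150,"dy":-180,"dz":-60,"ax":0,"ay":0,"az":-5,"claw":0},{"dx":-175,"dy":-210,"dz":-60,"ax":0,"ay":0,"az":-7,"claw":0},{"dx":-200,"dy":-240,"dz":-60,"ax":0,"ay":0,"az":-9.4,"claw":0},{"dx":-225,"dy":-270,"dz":-60,"ax":0,"ay":0,"az":-9.4,"claw":0}]' 40
python3 -c "
from h import *
togo([.588,.0537,.2],-58.4)"
```

```text
clock: 0.98
position: [0.4013, -0.2668, 0.2566]
tool_rot: [3.142, -0.0, -1.017]
force: [0.5, -0.5, 0.4]
grip_width: 0.0001
t 0.98 pos [ 0.4013 -0.2668  0.2566] rpy [180.   -0.  -58.3] F [ 0.48 -0.48  0.39] grip 0.0001
d mm [-174.6 -327.3   56.5]
rotvec [ 0.   -0.01  0.11]
```

```bash

python3 -m pendant '[{"dx":-17,"dy":-33,"dz":0,"ax":0,"ay":0,"az":0,"claw":0},{"dx":-34,"dy":-66,"dz":0,"ax":0,"ay":0,"az":0,"claw":0},{"dx":-51,"dy":-99,"dz":0,"ax":0,"ay":0,"az":0,"claw":0},{"dx":-68,"dy":-132,"dz":0,"ax":0,"ay":0,"az":0,"claw":0},{"dx":-85,"dy":-165,"dz":0,"ax":0,"ay":0,"az":0,"claw":0},{"dx":-102,"dy":-198,"dz":0,"ax":0,"ay":0,"az":0,"claw":0},{"dx":-119,"dy":-231,"dz":0,"ax":0,"ay":0,"az":0,"claw":0},{"dx":-140,"dy":-265,"dz":0,"ax":0,"ay":0,"az":0,"claw":0},{"dx":-158,"dy":-297,"dz":10,"ax":0,"ay":0,"az":0,"claw":0},{"dx":-174.6,"dy":-327.3,"dz":20,"ax":0,"ay":0,"az":0,"claw":0}]'
python3 - <<'E'
from h import *
from workcell import eyes
togo([.588,.0537,.125],-58.4)
for n in ['side','wrist']:
    f=eyes.grab_frame(n);cv2.imwrite(f'pics/{n}1.png',f['image']);np.savez(f'pics/{n}1.npz',**f)
E
```

```text
clock: 1.82
position: [0.5892, 0.0537, 0.2364]
tool_rot: [-3.141, -0.0, -1.02]
force: [1.3, -1.0, 0.9]
grip_width: -0.0001
t 1.82 pos [0.5892 0.0537 0.2364] rpy [-180.    -0.   -58.4] F [ 1.29 -1.04  0.9 ] grip -0.0001
d mm [ -0.6   1.2 111.4]
rotvec [-0.05 -0.01 -0.02]
```

View pics/side1.png

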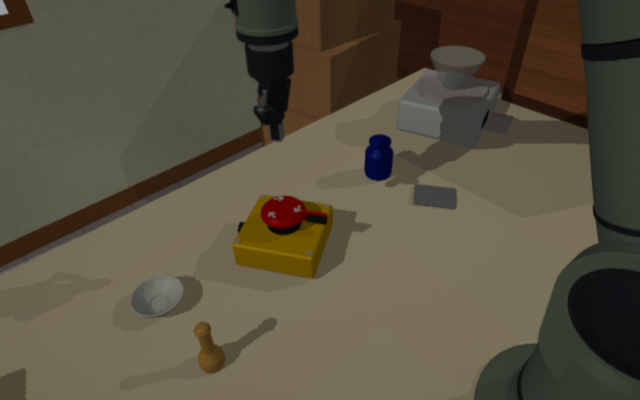

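View pics/wrist1.png

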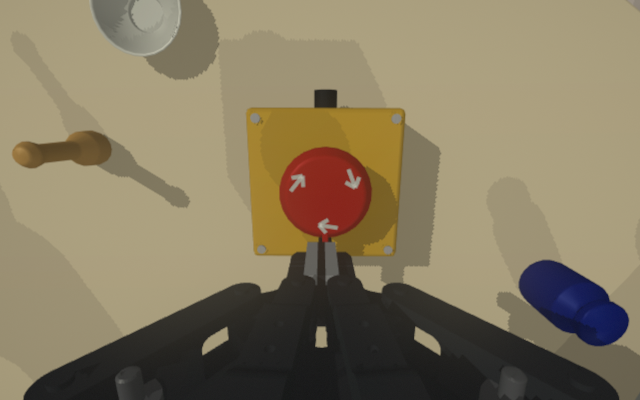

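The wrist view shows the cap at (325,193), level with the box, and the closed fingertips in line with its axis. I'll check the cap centre there, then descend.

```bash
python3 -c "
from h import *
f=load('wrist1');print(plane(f,325.5,192.5,.105))"
python3 -m pendant '[{"dx":0,"dy":1,"dz":25,"ax":0,"ay":0,"az":0,"claw":0},{"dx":0,"dy":1,"dz":50,"ax":0,"ay":0,"az":0,"claw":0},{"dx":0,"dy":1,"dz":75,"ax":0,"ay":0,"az":0,"claw":0},{"dx":0,"dy":1,"dz":95,"ax":0,"ay":0,"az":0,"claw":0},{"dx":0,"dy":1,"dz":107,"ax":0,"ay":0,"az":0,"claw":0},{"dx":0,"dy":1,"dz":112,"ax":0,"ay":0,"az":0,"claw":0},{"dx":0,"dy":1,"dz":112,"ax":0,"ay":0,"az":0,"claw":0},{"dx":0,"dy":1,"dz":112,"ax":0,"ay":0,"az":0,"claw":0}]'
python3 - <<'E'
from h import *
from workcell import eyes
togo([.588,.0537,.106],-58.4)
E
```

```text
[0.58969247 0.05559889 0.105     ]
clock: 2.58
position: [0.5881, 0.051, 0.1253]
tool_rot: [-3.141, -0.0, -1.02]
force: [-0.2, 0.6, 0.4]
grip_width: 0.0
t 2.58 pos [0.5881 0.051  0.1253] rpy [-180.    -0.   -58.4] F [-0.16  0.56  0.44] grip 0.0
d mm [-2.3 -1.4 19.3]
rotvec [-0.05 -0.02 -0.04]
```

```bash
python3 -m pendant '[{"dx":-2,"dy":-1,"dz":8,"ax":0,"ay":0,"az":0,"claw":0},{"dx":-2,"dy":-1,"dz":11,"ax":0,"ay":0,"az":0,"claw":0},{"dx":-2,"dy":-1,"dz":13,"ax":0,"ay":0,"az":0,"claw":0},{"dx":-2,"dy":-1,"dz":15,"ax":0,"ay":0,"az":0,"claw":0},{"dx":-2,"dy":-1,"dz":17,"ax":0,"ay":0,"az":0,"claw":0},{"dx":-2,"dy":-1,"dz":17,"ax":0,"ay":0,"az":0,"claw":0}]'
python3 - <<'E'
from h import *
togo([.588,.0537,.106],-58.4)
E
```

```text
clock: 3.08
position: [0.5873, 0.0531, 0.1072]
tool_rot: [3.141, 0.0, -1.02]
force: [0.1, 0.7, -0.2]
grip_width: 0.0003
t 3.08 pos [0.5873 0.0531 0.1072] rpy [180.    0.  -58.4] F [ 0.14  0.74 -0.15] grip 0.0003
d mm [-0.1 -0.9  1.2]
rotvec [ 0.02  0.01 -0.04]
```

No force at z = 0.107 suggests it has snapped in. I'll press a little further to make sure, then look.

```bash
python3 -m pendant '[{"dx":0,"dy":0,"dz":1,"ax":0,"ay":0,"az":0,"claw":0},{"dx":0,"dy":0,"dz":2,"ax":0,"ay":0,"az":0,"claw":0},{"dx":0,"dy":0,"dz":2.5,"ax":0,"ay":0,"az":0,"claw":0},{"dx":0,"dy":0,"dz":2.5,"ax":0,"ay":0,"az":0,"claw":0}]'
python3 - <<'E'
from h import *
from workcell import eyes
togo([.588,.0537,.106],-58.4)
E
python3 -m pendant '[{"dx":0,"dy":0,"dz":-10,"ax":0,"ay":0,"az":0,"claw":0},{"dx":0,"dy":0,"dz":-30,"ax":0,"ay":0,"az":0,"claw":0},{"dx":0,"dy":0,"dz":-50,"ax":0,"ay":0,"az":0,"claw":0},{"dx":0,"dy":0,"dz":-50,"ax":0,"ay":0,"az":0,"claw":0}]'
python3 - <<'E'
from h import *
from workcell import eyes
# clear on the -y side: target above pad_push, finger centre at radius 71, offset w ccw
u=np.array([np.cos(np.radians(-148.4)),np.sin(np.radians(-148.4))]);t=np.array([-u[1],u[0]]) # ccw
print(u,t)
c=np.array([.588,.0537])
for w in (.045,.03): 
    p=c+.071*u+w*t;print(w,p)
togo([*(c+.071*u+.045*t),.2],-58.4)
for n in ['side','top']:
    f=eyes.grab_frame(n);cv2.imwrite(f'pics/{n}2.png',f['image']);np.savez(f'pics/{n}2.npz',**f)
a=load('side0')['image'];b=load('side2')['image']
cv2.imwrite('pics/cmp2.png',np.hstack([cv2.resize(i[185:285,235:340],None,fx=3.7,fy=3.7,interpolation=cv2.INTER_CUBIC) for i in (a,b)]))
E
```

```text
clock: 3.42
position: [0.5874, 0.0532, 0.1049]
tool_rot: [3.142, 0.0, -1.02]
force: [0.4, -0.6, 0.1]
grip_width: 0.0001
t 3.42 pos [0.5874 0.0532 0.1049] rpy [180.    0.  -58.4] F [ 0.43 -0.63  0.1 ] grip 0.0001
d mm [-0.1 -0.8 -1.1]
rotvec [ 0.    0.   -0.04]
clock: 3.75
position: [0.5892, 0.0536, 0.1592]
tool_rot: [-3.137, -0.002, -1.02]
force: [0.4, 1.0, 0.8]
grip_width: 0.0003
[-0.85172693 -0.52398591] [ 0.52398591 -0.85172693]
0.045 [ 0.55110675 -0.02183071]
0.03 [ 0.54324696 -0.00905481]
t 3.75 pos [0.5892 0.0536 0.1592] rpy [-1.797e+02 -1.000e-01 -5.840e+01] F [0.42 1.02 0.79] grip 0.0003
d mm [ 44.4  71.7 -41. ]
rotvec [-0.26 -0.11 -0.05]
```

View pics/cmp2.png

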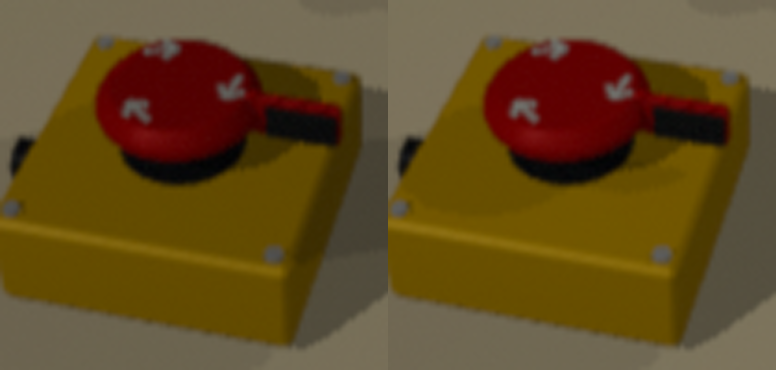

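The before and after crops match: the cap top is at row 40 in both, so the button was not pressed. The fingertips must have stopped short. I'll go down again and look.

```bash
python3 -m pendant '[{"dx":0,"dy":0,"dz":20,"ax":0,"ay":0,"az":0,"claw":0},{"dx":0,"dy":0,"dz":40,"ax":0,"ay":0,"az":0,"claw":0},{"dx":0,"dy":0,"dz":48,"ax":0,"ay":0,"az":0,"claw":0},{"dx":0,"dy":0,"dz":50,"ax":0,"ay":0,"az":0,"claw":0},{"dx":0,"dy":0,"dz":50,"ax":0,"ay":0,"az":0,"claw":0}]'
python3 - <<'E'
from h import *
from workcell import eyes
togo([.588,.0537,.1],-58.4)
for n in ['side','top','wrist']:
    f=eyes.grab_frame(n);cv2.imwrite(f'pics/{n}3.png',f['image']);np.savez(f'pics/{n}3.npz',**f)
b=load('side3')['image'];a=load('top3')['image']
cv2.imwrite('pics/cmp3.png',np.hstack([cv2.resize(i,(400,400),interpolation=cv2.INTER_CUBIC) for i in (b[140:270,220:350],a[130:260,230:360])]))
E
```

```text
clock: 4.27
position: [0.5871, 0.0532, 0.1047]
tool_rot: [3.141, 0.001, -1.02]
force: [0.0, 0.5, 0.3]
grip_width: 0.0002
t 4.27 pos [0.5871 0.0532 0.1047] rpy [179.9   0.  -58.4] F [0.04 0.48 0.32] grip 0.0002
d mm [ 0.1 -1.   4.7]
rotvec [ 0.06  0.03 -0.03]
```

View pics/cmp3.png

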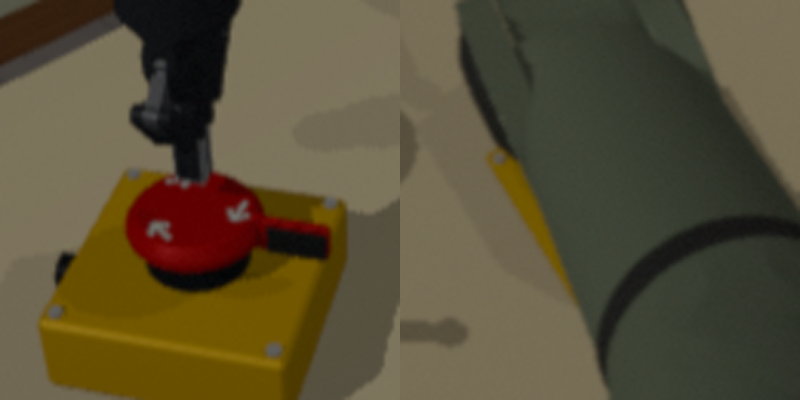

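View pics/wrist3.png

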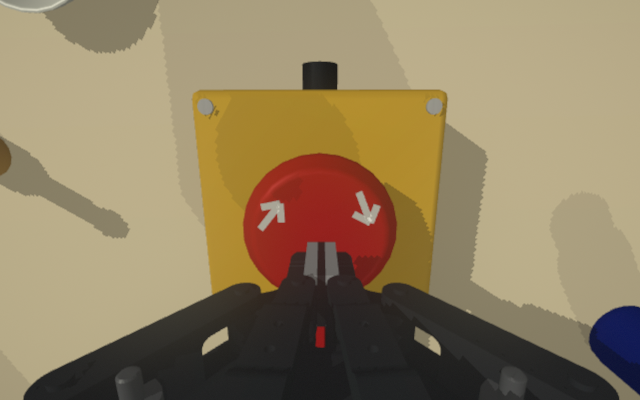

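```bash
python3 - <<'E'
from h import *
for n in ['side3','wrist3']:
    f=load(n)
    for p in ([.5871,.0532,.1047],[.5871,.0532,.114],[.5871,.0532,.119],[.588,.0537,.114]):print(n,p,proj(f,p))
f=load('side0')
for s in ((300,194),(263,190),(297,209)):pass
E
```

```text
side3 [0.5871, 0.0532, 0.1047] [283.97961541 210.45725006]
side3 [0.5871, 0.0532, 0.114] [283.65308899 206.97501241]
side3 [0.5871, 0.0532, 0.119] [283.47576385 205.08393027]
side3 [0.588, 0.0537, 0.114] [283.17822934 206.88648313]
wrist3 [0.5871, 0.0532, 0.1047] [321.06514084 234.64456576]
wrist3 [0.5871, 0.0532, 0.114] [321.06518935 240.23687153]
wrist3 [0.5871, 0.0532, 0.119] [321.06521747 243.47952031]
wrist3 [0.588, 0.0537, 0.114] [321.14393019 238.56739586]
```

Both views put the visible fingertip higher than the reported TCP, at about z 0.12–0.13. I'll go down in small steps and watch the force.

```bash
python3 -m pendant '[{"dx":0,"dy":0,"dz":1,"ax":0,"ay":0,"az":0,"claw":0},{"dx":0,"dy":0,"dz":2,"ax":0,"ay":0,"az":0,"claw":0},{"dx":0,"dy":0,"dz":3,"ax":0,"ay":0,"az":0,"claw":0},{"dx":0,"dy":0,"dz":4,"ax":0,"ay":0,"az":0,"claw":0},{"dx":0,"dy":0,"dz":4,"ax":0,"ay":0,"az":0,"claw":0}]'
python3 -m pendant '[{"dx":0,"dy":0,"dz":1,"ax":0,"ay":0,"az":0,"claw":0},{"dx":0,"dy":0,"dz":2,"ax":0,"ay":0,"az":0,"claw":0},{"dx":0,"dy":0,"dz":2,"ax":0,"ay":0,"az":0,"claw":0}]'
python3 -m pendant '[{"dx":0,"dy":0,"dz":1,"ax":0,"ay":0,"az":0,"claw":0},{"dx":0,"dy":0,"dz":2,"ax":0,"ay":0,"az":0,"claw":0},{"dx":0,"dy":0,"dz":2,"ax":0,"ay":0,"az":0,"claw":0}]'
```

```text
clock: 4.83
position: [0.5873, 0.0532, 0.1008]
tool_rot: [3.141, 0.0, -1.02]
force: [-0.5, -0.1, 0.3]
grip_width: 0.0
clock: 5.08
position: [0.5873, 0.0532, 0.0988]
tool_rot: [3.141, 0.0, -1.02]
force: [-0.0, 0.2, 0.4]
grip_width: 0.0001
clock: 5.33
position: [0.5873, 0.0532, 0.0968]
tool_rot: [3.141, 0.0, -1.02]
force: [0.4, 0.5, 0.4]
grip_width: 0.0003
```

```bash
python3 - <<'E'
from h import *
from workcell import eyes
for n in ['side']:
    f=eyes.grab_frame(n);np.savez(f'pics/{n}4.npz',**f)
b=load('side4')['image'];a=load('side3')['image']
cv2.imwrite('pics/cmp4.png',np.hstack([cv2.resize(i[160:250,240:330],(400,400),interpolation=cv2.INTER_CUBIC) for i in (a,b)]))
E
```

```text
(no output)
```

View pics/cmp4.png

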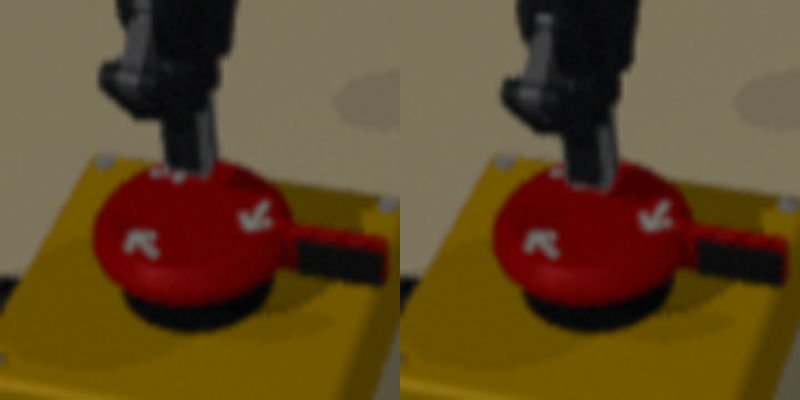

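Still no contact. The tip is at about (283,202) and the cap-top centre at (283,207), so roughly 12 mm remain. I'll continue.

```bash
python3 -m pendant '[{"dx":0,"dy":0,"dz":2,"ax":0,"ay":0,"az":0,"claw":0},{"dx":0,"dy":0,"dz":4,"ax":0,"ay":0,"az":0,"claw":0},{"dx":0,"dy":0,"dz":4,"ax":0,"ay":0,"az":0,"claw":0}]'
python3 -m pendant '[{"dx":0,"dy":0,"dz":1,"ax":0,"ay":0,"az":0,"claw":0},{"dx":0,"dy":0,"dz":2,"ax":0,"ay":0,"az":0,"claw":0},{"dx":0,"dy":0,"dz":2,"ax":0,"ay":0,"az":0,"claw":0}]'
python3 -m pendant '[{"dx":0,"dy":0,"dz":1,"ax":0,"ay":0,"az":0,"claw":0},{"dx":0,"dy":0,"dz":2,"ax":0,"ay":0,"az":0,"claw":0},{"dx":0,"dy":0,"dz":2,"ax":0,"ay":0,"az":0,"claw":0}]'
```

```text
clock: 5.63
position: [0.5872, 0.0531, 0.0925]
tool_rot: [3.141, 0.0, -1.02]
force: [0.5, 0.4, -1.2]
grip_width: 0.0001
clock: 5.88
position: [0.5873, 0.0532, 0.0908]
tool_rot: [3.141, 0.0, -1.02]
force: [-1.1, -0.7, 0.7]
grip_width: -0.0
clock: 6.13
position: [0.5873, 0.0532, 0.0888]
tool_rot: [3.141, 0.0, -1.02]
force: [0.0, -0.0, -0.3]
grip_width: 0.0
```

```bash
python3 -m pendant '[{"dx":0,"dy":0,"dz":1,"ax":0,"ay":0,"az":0,"claw":0},{"dx":0,"dy":0,"dz":2,"ax":0,"ay":0,"az":0,"claw":0},{"dx":0,"dy":0,"dz":2,"ax":0,"ay":0,"az":0,"claw":0}]'
python3 -m pendant '[{"dx":0,"dy":0,"dz":1,"ax":0,"ay":0,"az":0,"claw":0},{"dx":0,"dy":0,"dz":2,"ax":0,"ay":0,"az":0,"claw":0},{"dx":0,"dy":0,"dz":2,"ax":0,"ay":0,"az":0,"claw":0}]'
python3 - <<'E'
from h import *
from workcell import eyes
for n in ['side']:
    f=eyes.grab_frame(n);np.savez(f'pics/{n}5.npz',**f)
b=load('side5')['image'];a=load('side4')['image']
cv2.imwrite('pics/cmp5.png',np.hstack([cv2.resize(i[160:250,240:330],(400,400),interpolation=cv2.INTER_CUBIC) for i in (a,b)]))
E
```

```text
clock: 6.38
position: [0.5873, 0.0532, 0.0868]
tool_rot: [3.141, 0.0, -1.02]
force: [1.0, -0.3, 0.0]
grip_width: -0.0001
clock: 6.63
position: [0.5873, 0.0532, 0.0848]
tool_rot: [3.141, 0.0, -1.02]
force: [0.0, 0.6, 0.5]
grip_width: -0.0001
```

View pics/cmp5.png

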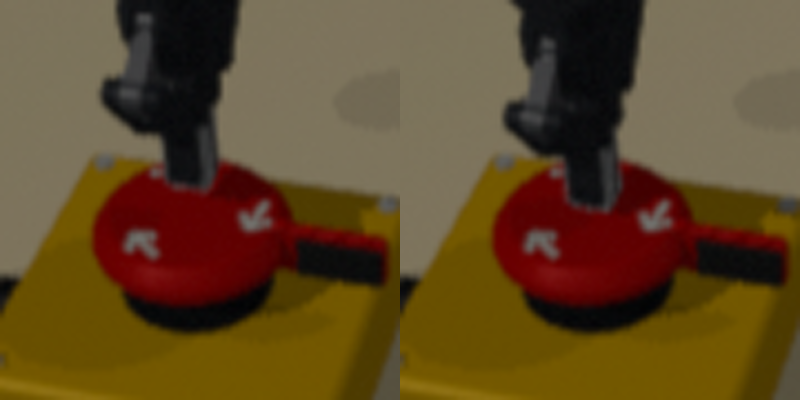

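The tip is now at about row 207, right at the cap top. I'll press on, with force checks.

```bash
python3 -m pendant '[{"dx":0,"dy":0,"dz":1,"ax":0,"ay":0,"az":0,"claw":0},{"dx":0,"dy":0,"dz":2,"ax":0,"ay":0,"az":0,"claw":0},{"dx":0,"dy":0,"dz":2,"ax":0,"ay":0,"az":0,"claw":0}]'
python3 -m pendant '[{"dx":0,"dy":0,"dz":1,"ax":0,"ay":0,"az":0,"claw":0},{"dx":0,"dy":0,"dz":2,"ax":0,"ay":0,"az":0,"claw":0},{"dx":0,"dy":0,"dz":2,"ax":0,"ay":0,"az":0,"claw":0}]'
python3 -m pendant '[{"dx":0,"dy":0,"dz":1,"ax":0,"ay":0,"az":0,"claw":0},{"dx":0,"dy":0,"dz":2,"ax":0,"ay":0,"az":0,"claw":0},{"dx":0,"dy":0,"dz":2,"ax":0,"ay":0,"az":0,"claw":0}]'
```

```text
clock: 6.93
position: [0.5872, 0.0532, 0.0828]
tool_rot: [3.141, 0.0, -1.02]
force: [0.4, -1.2, -0.9]
grip_width: -0.0002
clock: 7.18
position: [0.5873, 0.0532, 0.0808]
tool_rot: [3.141, 0.0, -1.02]
force: [0.1, 0.2, -0.2]
grip_width: -0.0003
clock: 7.43
position: [0.5875, 0.0532, 0.0791]
tool_rot: [-3.141, -0.0, -1.02]
force: [-1.1, -0.1, 3.2]
grip_width: 0.0003
```

Contact begins at reported z ≈ 0.080, so the tip really sits about 34 mm above the reported TCP. I'll keep pressing past the snap.

```bash
python3 -m pendant '[{"dx":0,"dy":0,"dz":1,"ax":0,"ay":0,"az":0,"claw":0},{"dx":0,"dy":0,"dz":2,"ax":0,"ay":0,"az":0,"claw":0},{"dx":0,"dy":0,"dz":2,"ax":0,"ay":0,"az":0,"claw":0}]'
python3 -m pendant '[{"dx":0,"dy":0,"dz":1,"ax":0,"ay":0,"az":0,"claw":0},{"dx":0,"dy":0,"dz":2,"ax":0,"ay":0,"az":0,"claw":0},{"dx":0,"dy":0,"dz":2,"ax":0,"ay":0,"az":0,"claw":0}]'
python3 -m pendant '[{"dx":0,"dy":0,"dz":1,"ax":0,"ay":0,"az":0,"claw":0},{"dx":0,"dy":0,"dz":2,"ax":0,"ay":0,"az":0,"claw":0},{"dx":0,"dy":0,"dz":2,"ax":0,"ay":0,"az":0,"claw":0}]'
```

```text
clock: 7.68
position: [0.5875, 0.0532, 0.0771]
tool_rot: [-3.141, -0.0, -1.02]
force: [-0.9, -0.3, 3.9]
grip_width: 0.0002
clock: 7.93
position: [0.5873, 0.0532, 0.0747]
tool_rot: [3.141, 0.0, -1.02]
force: [0.3, 0.0, -0.8]
grip_width: -0.0001
clock: 8.18
position: [0.5872, 0.0531, 0.0727]
tool_rot: [3.141, 0.0, -1.02]
force: [0.1, -0.3, -0.1]
grip_width: -0.0
```

It snapped away, since the force dropped to 0. I'll press 2 mm more to confirm the end stop, then lift and look.

```bash
python3 -m pendant '[{"dx":0,"dy":0,"dz":1,"ax":0,"ay":0,"az":0,"claw":0},{"dx":0,"dy":0,"dz":2,"ax":0,"ay":0,"az":0,"claw":0},{"dx":0,"dy":0,"dz":2,"ax":0,"ay":0,"az":0,"claw":0}]'
python3 -m pendant '[{"dx":0,"dy":0,"dz":-15,"ax":0,"ay":0,"az":0,"claw":0},{"dx":0,"dy":0,"dz":-40,"ax":0,"ay":0,"az":0,"claw":0},{"dx":0,"dy":0,"dz":-50,"ax":0,"ay":0,"az":0,"claw":0},{"dx":0,"dy":0,"dz":-50,"ax":0,"ay":0,"az":0,"claw":0}]'
python3 - <<'E'
from h import *
from workcell import eyes
for n in ['side','wrist']:
    f=eyes.grab_frame(n);np.savez(f'pics/{n}6.npz',**f);cv2.imwrite(f'pics/{n}6.png',f['image'])
b=load('side6')['image'];a=load('side0')['image']
cv2.imwrite('pics/cmp6.png',np.hstack([cv2.resize(i[160:250,240:330],(400,400),interpolation=cv2.INTER_CUBIC) for i in (a,b)]))
u=np.array([np.cos(np.radians(-148.4)),np.sin(np.radians(-148.4))]);t=np.array([-u[1],u[0]])
togo([*(np.array([.588,.0537])+.074*u+.040*t),.15],-58.4)
E
```

```text
clock: 8.43
position: [0.5875, 0.0532, 0.071]
tool_rot: [-3.141, -0.0, -1.02]
force: [-0.7, -0.5, 2.1]
grip_width: 0.0003
clock: 8.77
position: [0.5887, 0.0534, 0.1233]
tool_rot: [-3.138, -0.001, -1.02]
force: [0.4, -0.5, 1.2]
grip_width: -0.0002
t 8.87 pos [0.5874 0.0531 0.1209] rpy [-180.    -0.   -58.4] F [-0.29  0.31 -0.84] grip 0.0004
d mm [ 39.8  73.1 -29.1]
rotvec [-0.02 -0.01 -0.05]
```

View pics/cmp6.png

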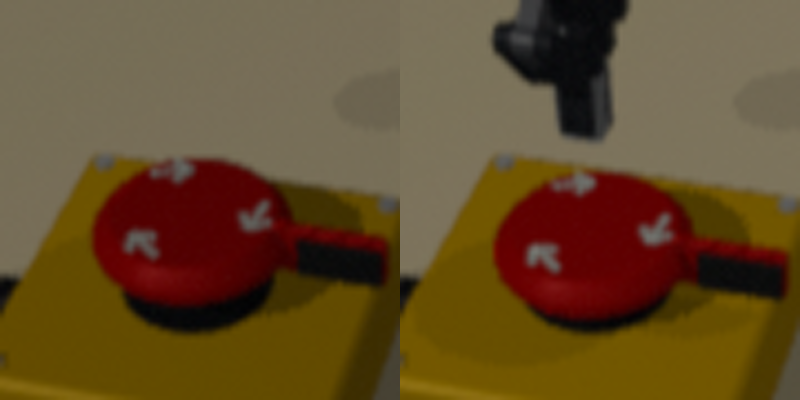

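View pics/wrist6.png

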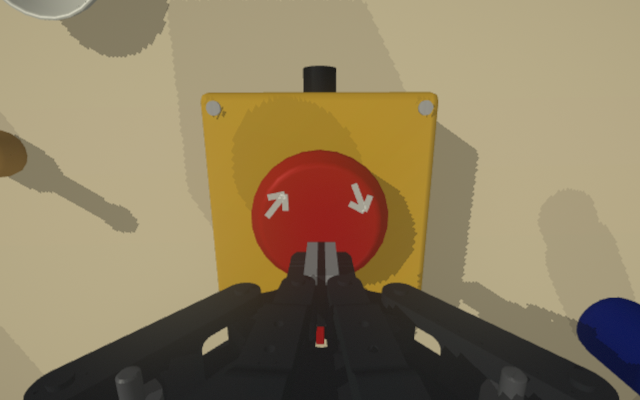

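The button is latched: the cap and lever sit about 3 px lower than in the first picture, and the lever is unturned. Next I'll move beside pad_push, staying clear, and lower there. With the 34 mm tip offset, the reported z should be about 0.0525.

```bash
python3 -m pendant '[{"dx":15,"dy":25,"dz":0,"ax":0,"ay":0,"az":0,"claw":0},{"dx":30,"dy":50,"dz":0,"ax":0,"ay":0,"az":0,"claw":0},{"dx":45,"dy":73,"dz":0,"ax":0,"ay":0,"az":0,"claw":0},{"dx":45,"dy":73,"dz":10,"ax":0,"ay":0,"az":0,"claw":0},{"dx":45,"dy":73,"dz":30,"ax":0,"ay":0,"az":0,"claw":0},{"dx":45,"dy":73,"dz":45,"ax":0,"ay":0,"az":0,"claw":0},{"dx":45,"dy":73,"dz":45,"ax":0,"ay":0,"az":0,"claw":0}]'
python3 - <<'E'
from h import *
from workcell import eyes
for n in ['side','wrist']:
    f=eyes.grab_frame(n);np.savez(f'pics/{n}7.npz',**f);cv2.imwrite(f'pics/{n}7.png',f['image'])
b=load('side7')['image']
cv2.imwrite('pics/cmp7.png',cv2.resize(b[150:250,240:370],None,fx=5,fy=5,interpolation=cv2.INTER_CUBIC))
u=np.array([np.cos(np.radians(-148.4)),np.sin(np.radians(-148.4))]);t=np.array([-u[1],u[0]])
togo([*(np.array([.588,.0537])+.074*u+.045*t),.0525],-58.4)
E
```

```text
clock: 9.45
position: [0.5467, -0.0235, 0.0727]
tool_rot: [3.138, 0.003, -1.02]
force: [-1.2, 0.1, -0.4]
grip_width: -0.0002
t 9.55 pos [ 0.5482 -0.0232  0.0754] rpy [ 1.799e+02  1.000e-01 -5.840e+01] F [-0.19  0.2   0.32] grip -0.0001
d mm [ 0.4 -0.2 22.9]
rotvec [ 0.08  0.06 -0.02]
```

View pics/cmp7.png

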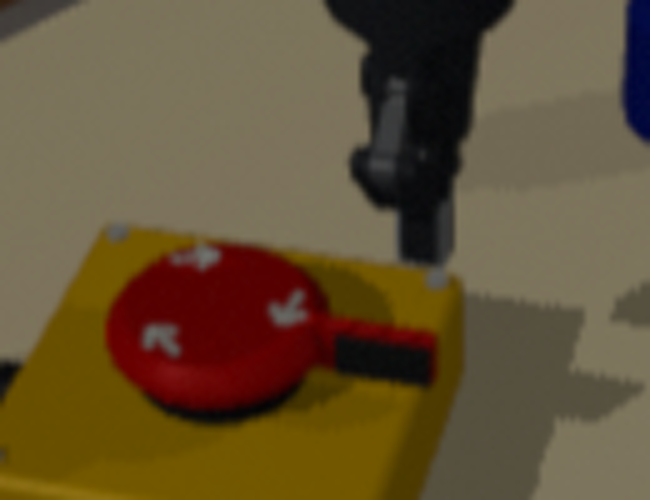

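View pics/wrist7.png

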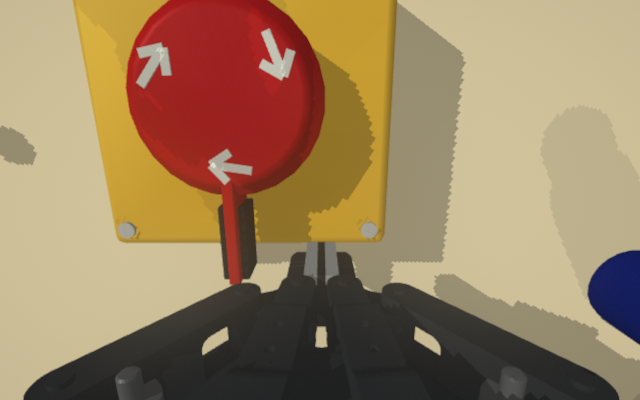

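The finger is beside the lever on its push side: in the wrist view the tip is at (321,243) and the pad at (238,240). I'll lower it.

```bash
python3 -m pendant '[{"dx":0,"dy":0,"dz":8,"ax":0,"ay":0,"az":0,"claw":0},{"dx":0,"dy":0,"dz":16,"ax":0,"ay":0,"az":0,"claw":0},{"dx":0,"dy":0,"dz":22,"ax":0,"ay":0,"az":0,"claw":0},{"dx":0,"dy":0,"dz":22,"ax":0,"ay":0,"az":0,"claw":0},{"dx":0,"dy":0,"dz":22,"ax":0,"ay":0,"az":0,"claw":0}]'
python3 - <<'E'
from h import *
from workcell import eyes
for n in ['side','wrist']:
    f=eyes.grab_frame(n);np.savez(f'pics/{n}8.npz',**f);cv2.imwrite(f'pics/{n}8.png',f['image'])
b=load('side8')['image']
cv2.imwrite('pics/cmp8.png',cv2.resize(b[150:250,240:370],None,fx=5,fy=5,interpolation=cv2.INTER_CUBIC))
E
```

```text
clock: 9.97
position: [0.5486, -0.0233, 0.0537]
tool_rot: [3.141, 0.0, -1.02]
force: [0.1, -0.0, -0.6]
grip_width: 0.0002
```

View pics/cmp8.png

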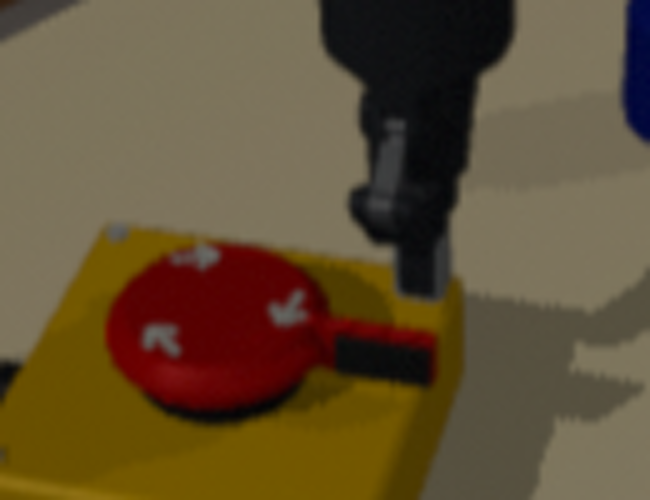

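View pics/wrist8.png

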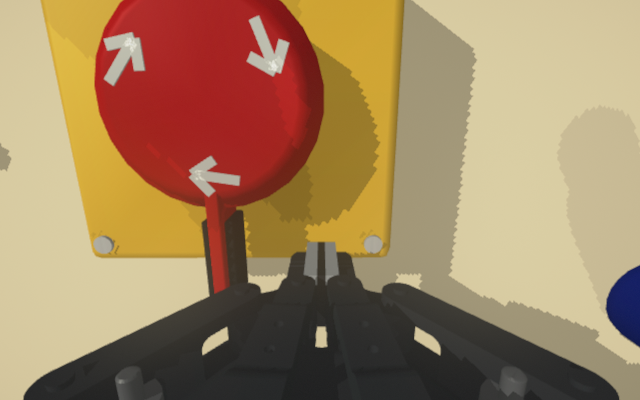

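The tip is now about 15 mm above the box, alongside the middle of pad_push (rows 212–290, tip at 243). I'll close on the pad until it touches.

```bash
python3 -m pendant '[{"dx":-8,"dy":0,"dz":0,"ax":0,"ay":0,"az":0,"claw":0},{"dx":-16,"dy":0,"dz":0,"ax":0,"ay":0,"az":0,"claw":0},{"dx":-20,"dy":0,"dz":0,"ax":0,"ay":0,"az":0,"claw":0},{"dx":-22,"dy":0,"dz":0,"ax":0,"ay":0,"az":0,"claw":0},{"dx":-24,"dy":0,"dz":0,"ax":0,"ay":0,"az":0,"claw":0},{"dx":-24,"dy":0,"dz":0,"ax":0,"ay":0,"az":0,"claw":0}]'
python3 - <<'E'
from h import *
from workcell import eyes
for n in ['side','wrist']:
    f=eyes.grab_frame(n);np.savez(f'pics/{n}9.npz',**f)
    cv2.imwrite(f'pics/{n}9.png',f['image'] if n=='wrist' else cv2.resize(f['image'][150:250,240:370],None,fx=5,fy=5,interpolation=cv2.INTER_CUBIC))
togo([.588,.0537,.0525],-58.4)
for w in (10,14,18):
  for p in range(0,51,5):
    a=np.radians(p);print(w,p,np.round([-74*np.sin(a)+w*np.cos(a),74*np.cos(a)+w*np.sin(a)-74],1))
E
```

```text
clock: 10.57
position: [0.5361, -0.0025, 0.0541]
tool_rot: [-3.141, -0.0, -1.019]
force: [-0.7, -0.5, 0.8]
grip_width: 0.0005
t 10.67 pos [ 0.5363 -0.003   0.054 ] rpy [-180.    -0.   -58.4] F [-0.08 -0.01  0.09] grip 0.0
d mm [-21.2 -73.8   1.5]
rotvec [-0.   -0.01 -0.04]
10 0 [10.  0.]
10 5 [3.5 0.6]
10 10 [-3.   0.6]
10 15 [-9.5  0.1]
10 20 [-15.9  -1. ]
10 25 [-22.2  -2.7]
10 30 [-28.3  -4.9]
10 35 [-34.3  -7.6]
10 40 [-39.9 -10.9]
10 45 [-45.3 -14.6]
10 50 [-50.3 -18.8]
14 0 [14.  0.]
14 5 [7.5 0.9]
14 10 [0.9 1.3]
14 15 [-5.6  1.1]
14 20 [-12.2   0.3]
14 25 [-18.6  -1. ]
14 30 [-24.9  -2.9]
14 35 [-31.   -5.4]
14 40 [-36.8  -8.3]
14 45 [-42.4 -11.8]
14 50 [-47.7 -15.7]
18 0 [18.  0.]
18 5 [11.5  1.3]
18 10 [4.9 2. ]
18 15 [-1.8  2.1]
18 20 [-8.4  1.7]
18 25 [-15.    0.7]
18 30 [-21.4  -0.9]
18 35 [-27.7  -3.1]
18 40 [-33.8  -5.7]
18 45 [-39.6  -8.9]
18 50 [-45.1 -12.6]
```

View pics/side9.png

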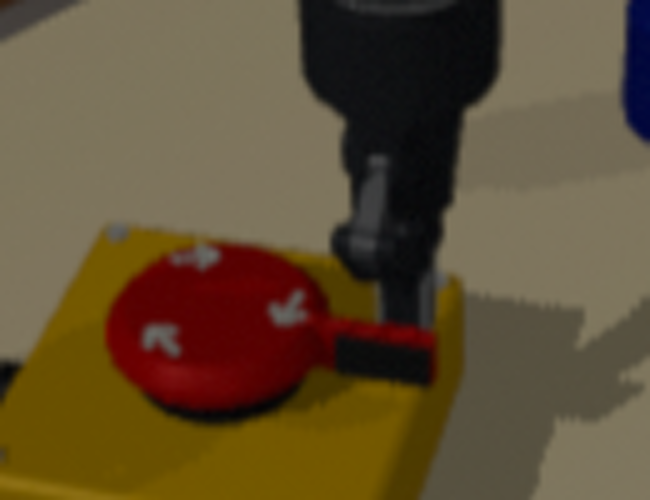

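View pics/wrist9.png

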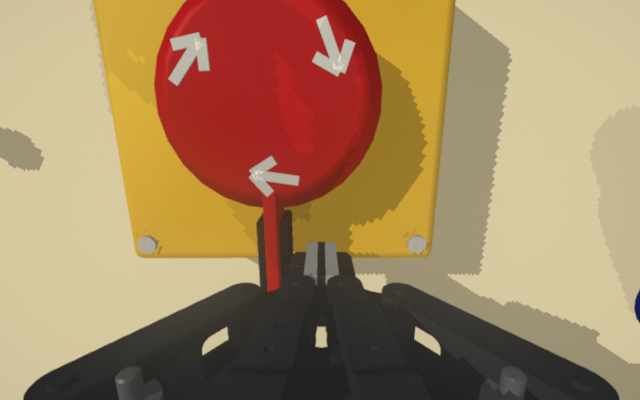

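The finger is a few mm from the pad. I'll push along an arc about the button axis, turning the tool along with it, and check at about 20°.

```bash
python3 -m pendant '[{"dx":-5,"dy":0,"dz":0,"ax":0,"ay":0,"az":0,"claw":0},{"dx":-8.5,"dy":0.5,"dz":0,"ax":0,"ay":0,"az":2.5,"claw":0},{"dx":-11.7,"dy":1.1,"dz":0,"ax":0,"ay":0,"az":5,"claw":0},{"dx":-15,"dy":1.4,"dz":0,"ax":0,"ay":0,"az":7.5,"claw":0},{"dx":-18.3,"dy":1.6,"dz":0,"ax":0,"ay":0,"az":10,"claw":0},{"dx":-21.6,"dy":1.6,"dz":0,"ax":0,"ay":0,"az":12.5,"claw":0},{"dx":-24.9,"dy":1.6,"dz":0,"ax":0,"ay":0,"az":15,"claw":0},{"dx":-24.9,"dy":1.6,"dz":0,"ax":0,"ay":0,"az":15,"claw":0}]'
python3 - <<'E'
from h import *
from workcell import eyes
for n in ['side','wrist']:
    f=eyes.grab_frame(n);np.savez(f'pics/{n}10.npz',**f)
    cv2.imwrite(f'pics/{n}10.png',f['image'] if n=='wrist' else cv2.resize(f['image'][150:250,240:370],None,fx=5,fy=5,interpolation=cv2.INTER_CUBIC))
togo([.588,.0537,.0525],-73.4)
E
```

```text
clock: 11.33
position: [0.5215, 0.0179, 0.0541]
tool_rot: [-3.142, -0.0, -1.284]
force: [0.9, -0.2, 1.7]
grip_width: 0.0001
t 11.43 pos [0.5218 0.0174 0.054 ] rpy [-180.    -0.   -73.3] F [-0.64 -1.4   1.57] grip -0.0002
d mm [-15.8 -73.8   1.5]
rotvec [-0.   -0.01  0.05]
```

View pics/side10.png

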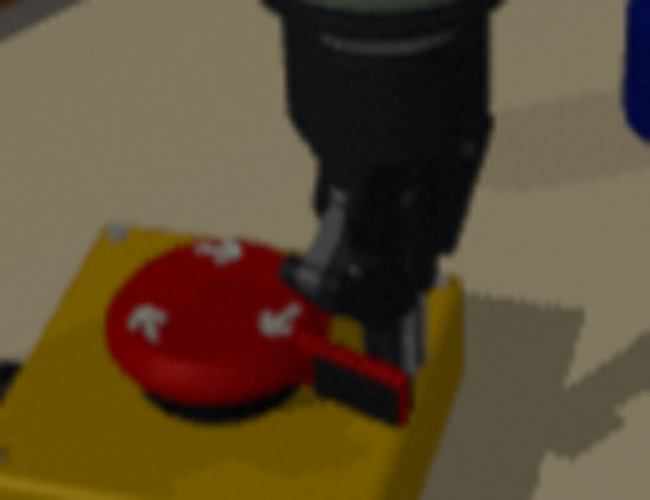

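View pics/wrist10.png

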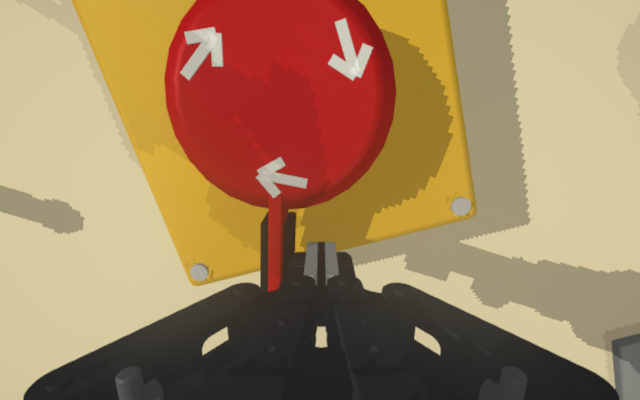

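The lever follows, turned by about 16°, with only the push pad touched. I'll continue the arc to about 43°, past the release point.

```bash
python3 -m pendant '[{"dx":-3.3,"dy":0.6,"dz":0,"ax":0,"ay":0,"az":2.5,"claw":0},{"dx":-6.5,"dy":1.1,"dz":0,"ax":0,"ay":0,"az":5,"claw":0},{"dx":-9.8,"dy":1.5,"dz":0,"ax":0,"ay":0,"az":7.5,"claw":0},{"dx":-13.1,"dy":1.7,"dz":0,"ax":0,"ay":0,"az":10,"claw":0},{"dx":-16.4,"dy":1.7,"dz":0,"ax":0,"ay":0,"az":12.5,"claw":0},{"dx":-19.7,"dy":1.6,"dz":0,"ax":0,"ay":0,"az":15,"claw":0},{"dx":-26.3,"dy":1,"dz":0,"ax":0,"ay":0,"az":20,"claw":0},{"dx":-32.8,"dy":-0.2,"dz":0,"ax":0,"ay":0,"az":25,"claw":0},{"dx":-36,"dy":-1,"dz":0,"ax":0,"ay":0,"az":27.5,"claw":0},{"dx":-36,"dy":-1,"dz":0,"ax":0,"ay":0,"az":27.5,"claw":0}]'
python3 - <<'E'
from h import *
from workcell import eyes
for n in ['side','wrist']:
    f=eyes.grab_frame(n);np.savez(f'pics/{n}11.npz',**f)
    cv2.imwrite(f'pics/{n}11.png',f['image'] if n=='wrist' else cv2.resize(f['image'][150:250,240:370],None,fx=5,fy=5,interpolation=cv2.INTER_CUBIC))
togo([.588,.0537,.0525],-100.9)
E
```

```text
clock: 12.27
position: [0.5125, 0.0528, 0.0539]
tool_rot: [3.141, -0.0, -1.762]
force: [-0.5, -2.7, 0.9]
grip_width: 0.0001
t 12.37 pos [0.5124 0.052  0.0539] rpy [ 180.    -0.  -100.8] F [-1.16 -1.42  0.47] grip 0.0005
d mm [-15.8 -73.9   1.4]
rotvec [ 0.01 -0.02  0.12]
```

View pics/side11.png

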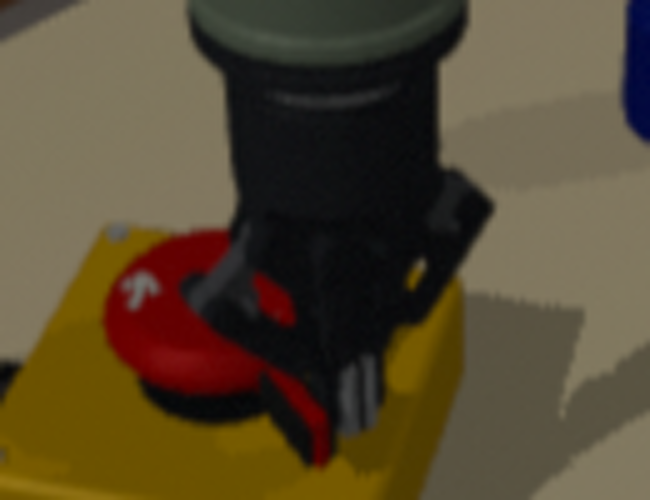

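View pics/wrist11.png

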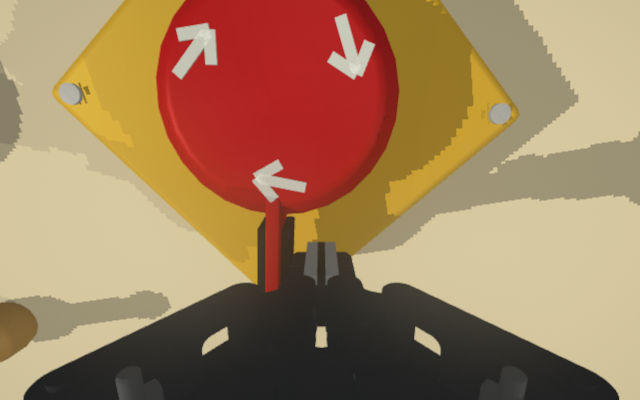

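The button has sprung out (the black neck is visible again) and the lever is turned about 43°. I'll back off along the same arc so the lever follows home, then lift away.

```bash
python3 -m pendant '[{"dx":9,"dy":-1,"dz":0,"ax":0,"ay":0,"az":-5,"claw":0},{"dx":18,"dy":-3.5,"dz":0,"ax":0,"ay":0,"az":-10,"claw":0},{"dx":26,"dy":-6,"dz":0,"ax":0,"ay":0,"az":-15,"claw":0},{"dx":33,"dy":-9.5,"dz":0,"ax":0,"ay":0,"az":-20,"claw":0},{"dx":40,"dy":-13,"dz":0,"ax":0,"ay":0,"az":-25,"claw":0},{"dx":47,"dy":-17,"dz":0,"ax":0,"ay":0,"az":-30,"claw":0},{"dx":55,"dy":-22,"dz":0,"ax":0,"ay":0,"az":-36,"claw":0},{"dx":65,"dy":-27,"dz":0,"ax":0,"ay":0,"az":-42,"claw":0},{"dx":75,"dy":-33,"dz":0,"ax":0,"ay":0,"az":-42,"claw":0},{"dx":75,"dy":-33,"dz":0,"ax":0,"ay":0,"az":-42,"claw":0}]'
python3 -m pendant '[{"dx":0,"dy":0,"dz":-20,"ax":0,"ay":0,"az":0,"claw":0},{"dx":0,"dy":0,"dz":-50,"ax":0,"ay":0,"az":0,"claw":0},{"dx":25,"dy":0,"dz":-80,"ax":0,"ay":0,"az":0,"claw":0},{"dx":55,"dy":0,"dz":-110,"ax":0,"ay":0,"az":0,"claw":0},{"dx":85,"dy":0,"dz":-130,"ax":0,"ay":0,"az":0,"claw":0},{"dx":115,"dy":0,"dz":-130,"ax":0,"ay":0,"az":0,"claw":0},{"dx":145,"dy":0,"dz":-130,"ax":0,"ay":0,"az":0,"claw":0},{"dx":160,"dy":0,"dz":-130,"ax":0,"ay":0,"az":0,"claw":0},{"dx":160,"dy":0,"dz":-130,"ax":0,"ay":0,"az":0,"claw":0},{"dx":160,"dy":0,"dz":-130,"ax":0,"ay":0,"az":0,"claw":0}]'
python3 - <<'E'
from h import *
from workcell import eyes
for n in ['side','wrist','top']:
    f=eyes.grab_frame(n);np.savez(f'pics/{n}12.npz',**f);cv2.imwrite(f'pics/{n}12.png',f['image'])
a=load('side0')['image'];b=load('side12')['image']
cv2.imwrite('pics/cmp12.png',np.hstack([cv2.resize(i[160:250,240:330],(400,400),interpolation=cv2.INTER_CUBIC) for i in (a,b)]))
togo([.588,.0537,.0525],-58.4)
E
```

```text
clock: 13.2
position: [0.5312, -0.0305, 0.0539]
tool_rot: [3.142, -0.0, -1.034]
force: [-0.4, -0.3, -0.6]
grip_width: 0.0001
clock: 14.03
position: [0.6131, -0.1648, 0.1835]
tool_rot: [3.141, 0.001, -1.032]
force: [-0.3, 1.0, -0.4]
grip_width: 0.0003
t 14.18 pos [ 0.613  -0.1635  0.184 ] rpy [-180.     0.   -58.9] F [-0.85 -0.82 -0.51] grip -0.0002
d mm [-198.8  -90.7  131.6]
rotvec [-0.    0.03 -0.52]
```

View pics/cmp12.png

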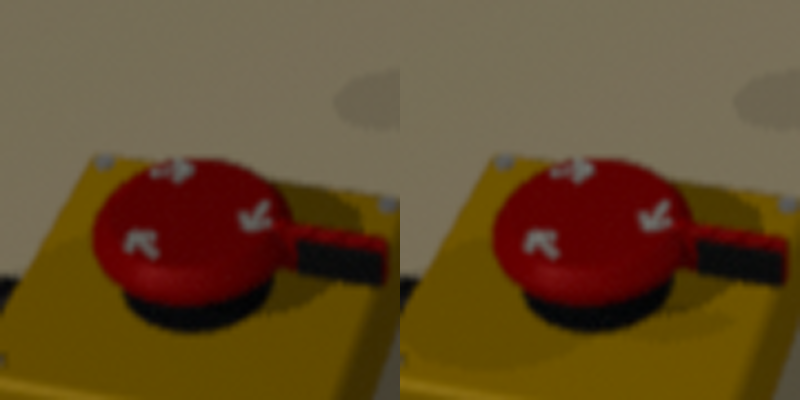

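View pics/side12.png

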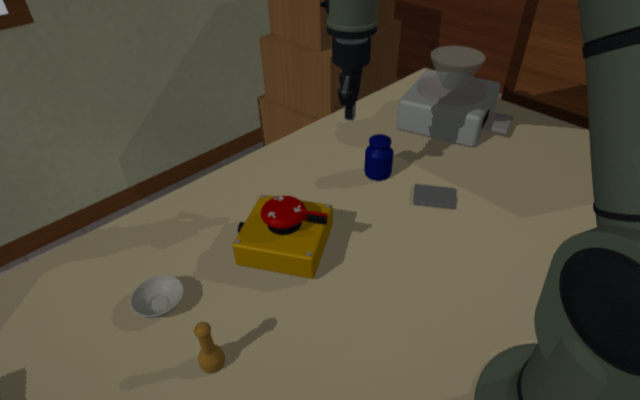

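View pics/top12.png

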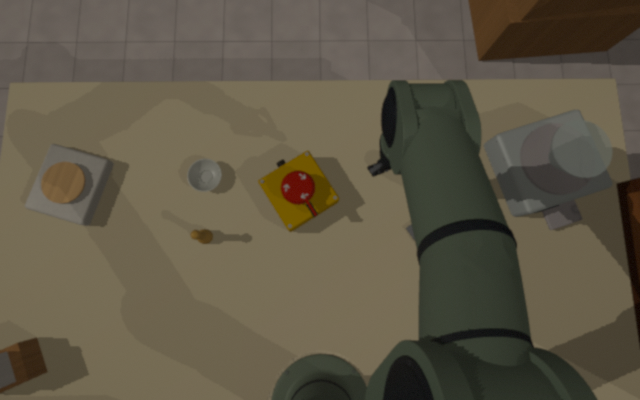

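The cap and lever match the starting picture, the jar, tile, pestle and dish are at their first pixels, and the arm is in free air. I'm handing it in.

```bash
python3 -c "
from workcell import job_done
print(job_done())"
```

```text
the job is handed in; nothing more can be done
None
```

I pressed the red button in with the closed fingertips until it latched. Then I pushed the lever about 43° clockwise on pad_push only, until the button sprang out. I backed off along the same arc so the lever swung home, lifted clear and handed the job in at about 14 s.

**Last checks:**
- **Button and lever:** in the side view, the cap and lever are back at their starting pixels, so the button is out and the lever home.
- **Other objects:** the jar, tile, pestle and dish are at their starting pixels in the side view. In the top view the arm hid the jar and most of the tile.
- **Robot:** the wrist force was about 1 N, which is sensor noise, and the arm was in free air.

**A check that disagreed:** my first press stopped short, and the before and after pictures showed the button had not moved. The closed fingertips turned out to sit about 34 mm above the reported TCP height. I found the real contact by stepping down while watching the force, and used that offset from then on.

The joint values could not be read directly. That the button latched and released is judged from the pictures, plus the force drop when it snapped in.

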